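# Find the concealed catch of the jewellery box

## Task

One of the six identical pale square inlays in the lid of the dark jewellery box is a concealed catch; only touch tells which. Feel for it by pressing on the inlays one after another with the fingertips, and press the one that gives way fully home, so that the hidden drawer comes out at the front. Pick nothing up, leave everything else on and around the box where it stands, and finish clear of everything.

Things in the scene. Friction and masses are not known exactly. Their poses are not given: they have to be found in the camera images.
- box: the dark wooden jewellery box, fixed to the counter: 170 mm deep along its x, 320 mm wide along its y, 80 mm high; origin at the centre of its underside, z up; its drawer front is the -x face. Its top is a flat level panel, 80 mm above the counter; six wooden inlays are let into the -y part, the rest is plain
- inlays (a point): middle of the group of six identical square pale wooden inlays, at the panel's top, 80 mm above the counter; axes as the box's. Inlay centres: x = -31 or +31 mm, y = -62, 0 or +62 mm from here. Each is 50 mm wide, square to the box, in a 52 mm opening, its face 2 mm below the panel (78 mm above the counter). Five are rigid, one is the catch
- catch (a joint): how far the concealed catch is pressed down, in m: 0 = level with the other inlays, 0.008 = fully home, at a hard stop (its face then 70 mm above the counter). It may be any of the six inlays, a different one each time, and looks like the others. It gives way straight down under about 4 N and stays down where it is left, without spring
- drawer (a joint): how far the box's shallow drawer has come out at the front, in m: 0 = shut; the catch drives it out three times as far as it is itself pressed, 0.024 when the catch is fully home. The drawer has no handle
- dish: a loose shallow white dish, 68 mm across, 18 mm high, standing on the lid panel of the jewellery box, on the plain part without inlays; origin at the centre of its underside
- pot: a loose small glass cream pot, 34 mm across, 34 mm high, standing on the plain part of the lid panel; origin at the centre of its underside
- clock: a loose white twin-bell alarm clock, 90 mm wide, 108 mm high, 40 mm deep, on the counter behind the box; origin at the centre of its underside
- lotion: a loose pinkish-brown lotion bottle with a white cap, 56 mm across, 125 mm high, on the counter behind the box; origin at the centre of its underside
- spray: a loose aluminium spray can, 48 mm across, 120 mm high, on the counter at the box's +y side; origin at the centre of its underside
- lipstick: a loose black lipstick standing upright, 22 mm across, 68 mm high, on the counter at the box's -y side; origin at the centre of its underside
- hairbrush: a loose wooden hairbrush, 170 mm long, lying on the counter at the box's -y side; origin under its middle

How it is judged:
By the outcome, as a careful person would: the job done as asked, in the order asked, and still so for the second after the job is handed in, with the robot touching nothing.
It also fails if it takes over 45 s, if anything falls off the work surface, if the arm or the gripper's body presses on something with over 40 N, if the wrist force passes 120 N, or if a joint passes its speed limit or range.

## Robot

A 6-joint arm with a two-finger parallel gripper is mounted at the origin on the work surface. World frame = base frame: x ahead of the robot, y to its left, z up, the work surface at z = 0. Lengths are in m, angles in degrees, forces in N, time in s.
With the tool pointing down it reaches from about 0.275 to 0.825 m from the base axis. Payload 5.2 kg.
Tool frame: the origin (TCP) lies midway between the tips of the shut fingers; the grasp point (between the pads) lies 19 mm behind it (env.grip_point_offset is the distance from the TCP to the grasp point, in m); y points along the fingers, z is the direction in which the jaws open and shut, and the axes are right-handed (so a half turn about y gives the same grasp; the last joint's range is limited). The gripper opens to 93 mm and grips with 3 to 60 N. Pads are 15 mm wide; open, the fingers measure 128 mm over their backs; the gripper's body (75 mm by 188 mm) begins 65 mm behind the grasp point.
Start: joints at [53.583, 14.817, 87.949, -0, 77.235, -11.62], TCP at [0.231, 0.499, 0.219] pointing down, gripper open.
Joint ranges: [-179.93, 179.93], [-52.35, 119.4], [10.71, 147.94], [-69.91, 249.91], [12.55, 155.21], [-178.61, 178.61]. Speed limits (degrees/s): [147.25, 147.25, 180, 180, 180, 180].

## Interface

Orientations are given as [roll, pitch, yaw] about the fixed x, y, z axes, in that order (R = Rz(yaw) Ry(pitch) Rx(roll)).
In Python, from cell import env gives the robot as it stands.
- The arm moves only by the tool carry_out, never from a script. Its argument "rows" is a list of rows, each a list of 7 numbers: the turn, a rotation vector about the tool's x, y, z in degrees, then the shift along the tool's x, y, z in m, then the closure, from 0 (fully open) to 1 (shut). In form: [[ax, ay, az, tx, ty, tz, gripper], ...]. A call has 1 to 12 rows; each row is the pose to reach, as a shift and turn from the pose commanded when the call began, along the tool's axes at that moment; what a row does not reach only later rows make up. A row lasts 1/12 s, in which the tool goes at most 41.7 mm and 7.16 degrees, less where a joint would pass 70% of its speed; a pose out of reach is approached as far as the arm can. A call with a gripper value outside its range is refused whole. The fingers move at their own pace and stop on an object; "newtons" is the grip in N (left out, the last holds). Time passes only in rows, so rows that repeat a pose let the fingers close. It gives the time, the measured TCP pose, the force and the opening at its end, in the units of the state.
- env.get_state(): the state, without advancing time (a new reading comes with each control period).
- env.get_image(name): name is "side" or "top"; returns a dict with "frame" (420x560x3 uint8, red, green, blue), "z_map" (420x560 float32, m along the optical axis (not along the pixel's ray), 0 where there is no reading), "mtx" (3x3 intrinsics, pixels), "origin" and "orientation" of the camera in the world. Camera axes: x right, y down, z forward; pixel columns grow to the right and rows downward; lengths in m; the calibration is good to about 2 mm. A picture is of the moment at which its call begins.
- env.close_job(): hands the job in, once; it reports no verdict.
The state is a dict: "time_s": time; "qpos": joint angles; "joint_vel": joint speeds; "joint_efforts": joint torques, N m; "tool_pos": TCP position; "tool_rot": TCP orientation; "force": force on the tool from outside, world axes, zero at the start; "ft_torque": the same for the moment, N m; "gripper_width": opening from 0.0 (shut) to 1.0 (fully open).
Only numpy, scipy, OpenCV 4.12 (cv2) and the standard library are available. Lean on these libraries where they do the work, as an engineer would, in place of code of your own. Each camera call takes 0.05 s, during which the arm holds its last target. There are 200 camera calls.

## Working session

There is one attempt and no reset: what is moved stays moved. The work goes in short steps, Python scripts to look and compute and a tool call to move; the robot and the scene stay as the last step left them, time stands still between calls to the robot, and variables do not carry over. Pictures are saved under pics/ and viewed, about 8 in all and at most 12, crops included, and the job is handed in when it is done.

Besides the shell and the picture viewer there is one more tool, called in YAML: its name, and indented under it one key for each argument. carry_out: Moves the arm, as the interface text tells. Its arguments: {"type":"object","properties":{"rows":{"type":"array"},"newtons":{"type":"number"}},"required":["rows"]}

```bash
mkdir -p pics
python3 - <<'E'
from cell import env
import cv2,numpy as np
s=env.get_state();print({k:np.round(v,4).tolist() for k,v in s.items()})
for n in("top","side"):
    i=env.get_image(n);np.savez(f"{n}0.npz",**i);cv2.imwrite(f"pics/{n}0.png",i["frame"][:,:,::-1])
    print(n,i["mtx"],i["origin"],i["orientation"])
E
```

```text
{'time_s': 0.0, 'qpos': [53.5855, 14.8584, 88.011, -0.0003, 77.234, -11.6208], 'joint_vel': [-0.0073, 0.0845, 0.0179, -0.0261, 0.0081, 0.0733], 'joint_efforts': [-0.0018, -43.73, -28.4001, 0.0718, 0.0412, -0.0001], 'tool_pos': [0.2303, 0.4989, 0.2178], 'tool_rot': [-90.1013, 0.0205, -24.7937], 'force': [-0.0983, -0.5876, 1.0698], 'ft_torque': [0.0155, -0.0275, -0.0005], 'gripper_width': 0.9972}
top [[460.35820871   0.         275.37922132]
 [  0.         460.35820871 204.96797721]
 [  0.           0.           1.        ]] [0.42389614 0.03706607 1.10272389] [-170.22188475   -1.43096779  -89.20312819]
side [[420.62561632   0.         272.92801208]
 [  0.         420.62561632 210.96202484]
 [  0.           0.           1.        ]] [ 0.42446635 -0.72432216  0.61585677] [-124.8682332    -1.14161945  -11.54314982]
```

View pics/top0.png

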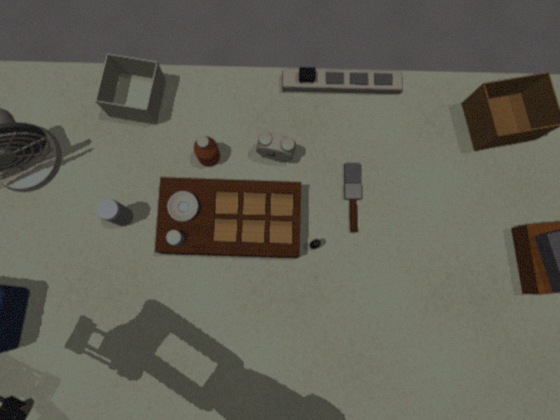

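View pics/side0.png

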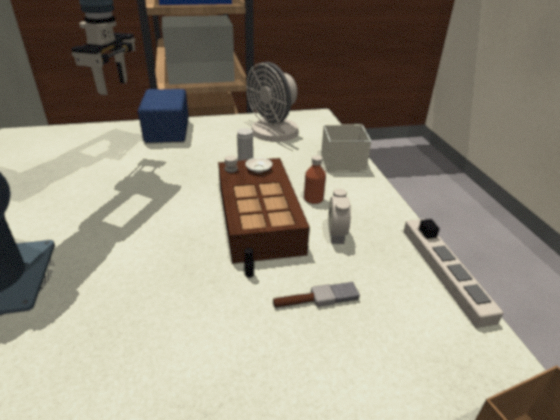

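The top view shows the box at about cols 157–301, rows 178–256, with inlays at cols 227/254/281 and rows 204/231. The dish is at (182,206), the pot at (174,238), the clock at (277,146) and the lotion at (206,150). The side view agrees. Next I'll locate the inlays accurately.

```bash
cat > h.py <<'E'
import numpy as np,cv2
from scipy.spatial.transform import Rotation as R
def load(n): return np.load(f"{n}.npz")
def ray(i,px):
    px=np.atleast_2d(px);d=np.c_[px,np.ones(len(px))]@np.linalg.inv(i["mtx"]).T
    return d@R.from_euler("xyz",i["orientation"],degrees=True).as_matrix().T
def atz(i,px,z):
    d=ray(i,px);return i["origin"]+d*((z-i["origin"][2])/d[:,2])[:,None]
def cloud(i):
    h,w=i["z_map"].shape;u,v=np.meshgrid(np.arange(w),np.arange(h))
    return (i["origin"]+ray(i,np.c_[u.ravel(),v.ravel()])*i["z_map"].reshape(-1,1)).reshape(h,w,3)
E
python3 - <<'E'
from h import *
for n in("top0","side0"):
    i=load(n);f=i["frame"].astype(int);P=cloud(i)
    m=((f[...,0]>110)&(f[...,0]-f[...,2]>45)).astype(np.uint8)
    k,l,st,c=cv2.connectedComponentsWithStats(m)
    C=[]
    for j in range(1,k):
        p=atz(i,c[j],.078)[0]
        if st[j,4]>80 and .3<p[0]<.65 and abs(p[1])<.35:
            print(n,c[j].round(1),st[j,4],p.round(4),"depth z",np.median(P[l==j][:,2]).round(4));C.append(p)
    C=np.array(C)
    if len(C)==6: 
        print("mean",C.mean(0).round(4)); r=cv2.minAreaRect((C[:,:2]*1000).astype(np.float32));print(r)
i=load("top0");P=cloud(i)
for nm,(u,v) in dict(dish=(182,206),pot=(174,238),clock1=(265,139),clock2=(288,145),lotion=(204,141),lip=(315,243),spray=(108,208)).items():print(nm,P[v,u].round(3))
b=(P[...,2]>.07)&(P[...,2]<.09)&(P[...,0]<.7)&(abs(P[...,1])<.35)
b=cv2.morphologyEx(b.astype(np.uint8),cv2.MORPH_OPEN,np.ones((9,9)));print("box",cv2.minAreaRect((P[b>0][:,:2]*1000).astype(np.float32)))
E
```

```text
top0 [226.6 204. ] 125 [0.6012 0.1239 0.078 ] depth z 0.079
top0 [253.7 204.9] 114 [0.6002 0.0629 0.078 ] depth z 0.0791
top0 [225.9 231.9] 174 [0.5378 0.1234 0.078 ] depth z 0.0792
top0 [252.9 233.1] 177 [0.5363 0.0633 0.078 ] depth z 0.0792
top0 [281.1 233.8] 158 [5.358e-01 2.000e-04 7.800e-02] depth z 0.0792
side0 [270.1 188.9] 269 [0.6015 0.1228 0.078 ] depth z 0.0793
side0 [244.7 191. ] 272 [0.5396 0.1237 0.078 ] depth z 0.0793
side0 [274.8 202.9] 314 [0.6003 0.0611 0.078 ] depth z 0.0793
side0 [248.3 205.3] 313 [0.5387 0.0617 0.078 ] depth z 0.0793
side0 [280.3 218.6] 362 [ 0.5993 -0.0015  0.078 ] depth z 0.0792
side0 [252.3 221.3] 367 [ 0.5378 -0.0006  0.078 ] depth z 0.0792
mean [0.5695 0.0612 0.078 ]
((569.5814819335938, 61.07865905761719), (124.35720825195312, 61.91755676269531), 89.14736938476562)
dish [0.593 0.222 0.089]
pot [0.519 0.231 0.114]
clock1 [0.745 0.04  0.111]
clock2 [ 0.733 -0.012  0.109]
lotion [0.732 0.174 0.126]
lip [ 0.517 -0.077  0.068]
spray [0.58  0.373 0.121]
box ((575.2392578125, 118.41902160644531), (320.5043029785156, 171.1095733642578), 89.07644653320312)
```

The inlay group centre is about (0.5695, 0.0615) and the box yaw is about -0.9°. Depth, spacing and box size all agree with the given values. I'll shut the gripper and travel above the nearest inlay, A (0.539, 0.1235), with the jaws squared to the box.

carry_out:
  rows:
    - [0, -24, 0, 0.437, 0.06, -0.212, 1]
    - [0, -24, 0, 0.437, 0.06, -0.212, 1]
    - [0, -24, 0, 0.437, 0.06, -0.212, 1]
    - [0, -24, 0, 0.437, 0.06, -0.212, 1]
    - [0, -24, 0, 0.437, 0.06, -0.212, 1]
    - [0, -24, 0, 0.437, 0.06, -0.212, 1]
    - [0, -24, 0, 0.437, 0.06, -0.212, 1]
    - [0, -24, 0, 0.437, 0.06, -0.212, 1]
    - [0, -24, 0, 0.437, 0.06, -0.212, 1]
    - [0, -24, 0, 0.437, 0.06, -0.212, 1]
    - [0, -24, 0, 0.437, 0.06, -0.212, 1]
    - [0, -24, 0, 0.437, 0.06, -0.212, 1]

```text
time_s: 1.1
tool_pos: [0.5378, 0.1232, 0.1583]
tool_rot: [-90.0, 0.0, -0.8]
force: [0.1, 1.3, 0.1]
gripper_width: 0.189
```

carry_out:
  rows:
    - [0, 0, 0, 0.0, 0.0, 0, 1]
    - [0, 0, 0, 0.0, 0.02, 0, 1]
    - [0, 0, 0, 0.0, 0.05, 0, 1]
    - [0, 0, 0, 0.0, 0.072, 0, 1]
    - [0, 0, 0, 0.0, 0.074, 0, 1]
    - [0, 0, 0, 0.0, 0.074, 0, 1]

```text
time_s: 1.6
tool_pos: [0.5356, 0.1253, 0.0836]
tool_rot: [-90.0, 0.2, -0.8]
force: [-0.9, -0.0, 0.9]
gripper_width: 0.004
```

Run:
```python
from cell import env
import cv2
i=env.get_image("side");cv2.imwrite("pics/s1.png",cv2.resize(i["frame"][100:280,160:400,::-1],None,fx=3,fy=3))
s=env.get_state();print(s["tool_pos"],s["force"],s["gripper_width"])
```

```text
[0.53696937 0.12542555 0.08507251] [-0.59805515  0.17228462  0.32776266] 0.004062685548528166
```

View pics/s1.png

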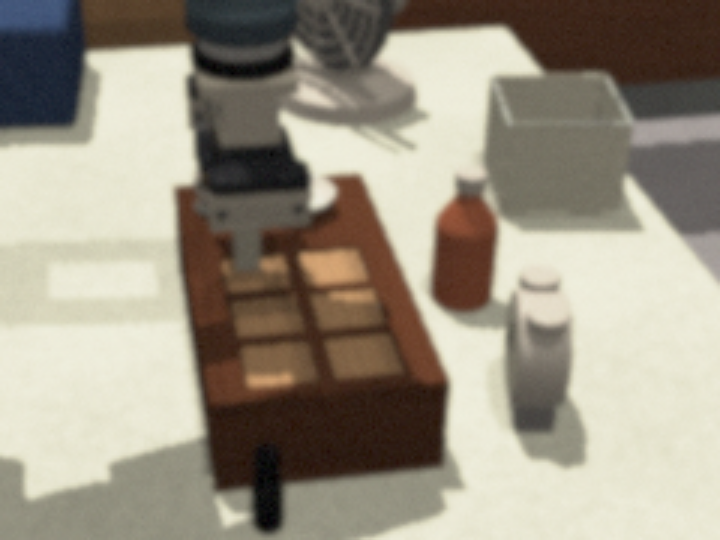

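The crop shows the shut fingers over the front +y inlay, near crop pixel (247,265). Now I'll press it in small steps.

carry_out:
  rows:
    - [0, 0, 0, 0.001, 0.004, -0.001, 1]
    - [0, 0, 0, 0.001, 0.006, -0.001, 1]
    - [0, 0, 0, 0.001, 0.008, -0.001, 1]
    - [0, 0, 0, 0.001, 0.008, -0.001, 1]

```text
time_s: 1.98
tool_pos: [0.5391, 0.1243, 0.0783]
tool_rot: [-90.0, -0.1, -0.8]
force: [-0.9, -0.4, 4.9]
gripper_width: 0.005
```

carry_out:
  rows:
    - [0, 0, 0, 0, 0.001, 0, 1]
    - [0, 0, 0, 0, 0.002, 0, 1]
    - [0, 0, 0, 0, 0.002, 0, 1]

```text
time_s: 2.23
tool_pos: [0.5391, 0.1243, 0.0782]
tool_rot: [-90.0, -0.2, -0.8]
force: [-5.5, -1.1, 18.9]
gripper_width: 0.003
```

A is rigid: 19 N with no travel. Next is B, the back +y inlay.

carry_out:
  rows:
    - [0, 0, 0, 0, -0.02, 0, 1]
    - [0, 0, 0, 0.03, -0.025, 0, 1]
    - [0, 0, 0, 0.062, -0.025, 0, 1]
    - [0, 0, 0, 0.062, -0.02, 0, 1]
    - [0, 0, 0, 0.062, -0.01, 0, 1]
    - [0, 0, 0, 0.062, -0.004, 0, 1]
    - [0, 0, 0, 0.062, -0.002, 0, 1]
    - [0, 0, 0, 0.062, 0, 0, 1]
    - [0, 0, 0, 0.062, 0, 0, 1]

```text
time_s: 2.98
tool_pos: [0.5992, 0.1233, 0.0782]
tool_rot: [-90.0, -0.1, -0.8]
force: [-8.0, -1.5, 24.9]
gripper_width: 0.008
```

B is rigid: 25 N at z = 0.078. Next is C, the back middle inlay.

carry_out:
  rows:
    - [0, 0, 0, 0, -0.02, 0, 1]
    - [0, 0, 0, 0, -0.025, -0.03, 1]
    - [0, 0, 0, 0, -0.025, -0.062, 1]
    - [0, 0, 0, 0, -0.02, -0.062, 1]
    - [0, 0, 0, 0, -0.01, -0.062, 1]
    - [0, 0, 0, 0, -0.004, -0.062, 1]
    - [0, 0, 0, 0, -0.002, -0.062, 1]
    - [0, 0, 0, 0, 0, -0.062, 1]
    - [0, 0, 0, 0, 0, -0.062, 1]

```text
time_s: 3.73
tool_pos: [0.5976, 0.0615, 0.0782]
tool_rot: [-90.1, 0.1, -0.7]
force: [-13.5, -4.9, 32.3]
gripper_width: 0.005
```

C is rigid. Next is D, the front middle inlay, pressed slightly less deep.

carry_out:
  rows:
    - [0, 0, 0, 0, -0.02, 0, 1]
    - [0, 0, 0, -0.03, -0.025, 0, 1]
    - [0, 0, 0, -0.062, -0.025, 0, 1]
    - [0, 0, 0, -0.062, -0.02, 0, 1]
    - [0, 0, 0, -0.062, -0.01, 0, 1]
    - [0, 0, 0, -0.062, -0.004, 0, 1]
    - [0, 0, 0, -0.062, -0.002, 0, 1]
    - [0, 0, 0, -0.062, -0.001, 0, 1]
    - [0, 0, 0, -0.062, -0.001, 0, 1]

```text
time_s: 4.48
tool_pos: [0.5376, 0.0623, 0.075]
tool_rot: [-90.0, 0.1, -0.8]
force: [-0.3, 0.9, -0.3]
gripper_width: 0.006
```

D gave way: z = 0.075 at almost no force. I'll press it home until it reaches the hard stop at 0.070.

carry_out:
  rows:
    - [0, 0, 0, 0, 0.002, 0, 1]
    - [0, 0, 0, 0, 0.004, 0, 1]
    - [0, 0, 0, 0, 0.005, 0, 1]
    - [0, 0, 0, 0, 0.006, 0, 1]
    - [0, 0, 0, 0, 0.008, 0, 1]
    - [0, 0, 0, 0, 0.008, 0, 1]
    - [0, 0, 0, 0, 0.008, 0, 1]

```text
time_s: 5.07
tool_pos: [0.5382, 0.0621, 0.0701]
tool_rot: [-90.0, -0.2, -0.8]
force: [-3.7, 0.3, 16.0]
gripper_width: 0.004
```

At the hard stop: z = 0.0701 with 16 N. Now I'll lift straight up and retreat toward the robot at height, clear of the box.

carry_out:
  rows:
    - [0, 0, 0, 0, -0.02, 0, 1]
    - [0, 0, 0, 0, -0.06, 0, 1]
    - [0, 0, 0, 0, -0.1, 0, 1]
    - [0, 0, 0, 0, -0.14, 0, 1]
    - [0, 0, 0, -0.04, -0.15, 0, 1]
    - [0, 0, 0, -0.08, -0.15, 0, 1]
    - [0, 0, 0, -0.12, -0.15, 0, 1]
    - [0, 0, 0, -0.16, -0.15, 0, 1]
    - [0, 0, 0, -0.18, -0.15, 0, 1]
    - [0, 0, 0, -0.18, -0.15, 0, 1]
    - [0, 0, 0, -0.18, -0.15, 0, 1]

```text
time_s: 5.98
tool_pos: [0.3569, 0.0646, 0.2182]
tool_rot: [-90.0, -0.1, -0.8]
force: [0.3, 0.2, 0.1]
gripper_width: 0.005
```

Run:
```python
from cell import env
from h import *
s=env.get_state();print(s["time_s"],s["tool_pos"],s["force"])
a=[]
for n in("top","side"):
    i=env.get_image(n);np.savez(f"{n}1.npz",**i);f=i["frame"][:,:,::-1]
    a.append(cv2.resize(f[110:280,90:350] if n=="top" else f[100:270,160:420],None,fx=1.53*2,fy=1.53*2)[:, :796])
    P=cloud(i);i0=load(n+"0");P0=cloud(i0)
    if n=="top":
        for nm,(u,v) in dict(dish=(182,206),pot=(174,238),clock1=(265,139),clock2=(288,145),lotion=(204,141),lip=(315,243),spray=(108,208)).items():print(nm,P[v,u].round(3),P0[v,u].round(3))
    for x,y in[(.5388,.1236),(.6012,.1232),(.6003,.062),(.5376,.0625),(.5368,-.0002),(.599,-.0008)]:
        m=(np.hypot(P[...,0]-x,P[...,1]-y)<.016)&(P[...,2]>.05)&(P[...,2]<.1);print(n,x,y,m.sum(),np.median(P[m][:,2]) if m.any() else None)
b=np.vstack(a);cv2.imwrite("pics/end.png",cv2.resize(b,None,fx=.57,fy=.57))
```

```text
5.9833 [0.35690384 0.064574   0.21822558] [0.27155702 0.23768612 0.09683171]
dish [0.593 0.222 0.086] [0.593 0.222 0.089]
pot [0.519 0.231 0.114] [0.519 0.231 0.114]
clock1 [0.745 0.04  0.109] [0.745 0.04  0.111]
clock2 [ 0.733 -0.012  0.107] [ 0.733 -0.012  0.109]
lotion [0.732 0.174 0.126] [0.732 0.174 0.126]
lip [ 0.517 -0.077  0.07 ] [ 0.517 -0.077  0.068]
spray [0.58  0.373 0.122] [0.58  0.373 0.121]
top 0.5388 0.1236 160 0.07921033024631419
top 0.6012 0.1232 154 0.07940308912535832
top 0.6003 0.062 154 0.07916998878051174
top 0.5376 0.0625 159 0.07075822441102897
top 0.5368 -0.0002 163 0.07886292919540949
top 0.599 -0.0008 154 0.07913308891596793
side 0.5388 0.1236 70 0.07897084361231871
side 0.6012 0.1232 75 0.07923618447863601
side 0.6003 0.062 81 0.07921078345054477
side 0.5376 0.0625 82 0.07118088160908181
side 0.5368 -0.0002 101 0.07896204669280138
side 0.599 -0.0008 100 0.07930706223294881
```

View pics/end.png

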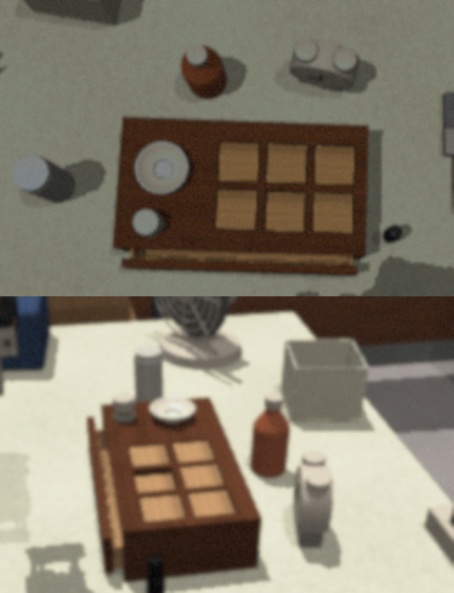

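Both views show the drawer standing out along the whole front (top view, around row 262 of the picture). The other objects are where they were and the arm is clear.

```bash
python3 -c "
from cell import env
print(env.close_job())"
```

```text
the job is handed in; nothing more can be done
None
```

The hidden catch was the front middle inlay. I pressed it fully home, the drawer came out, and I handed the job in after about 6 s of robot time.

- **Search:** I pressed the front +y, back +y and back middle inlays first. Each stayed at 78 mm under 19–32 N, so they are rigid. The front middle one gave way on first pressing, so I left the two -y inlays untouched.
- **Catch:** It stopped hard at 70.1 mm with 16 N on the tool. After I withdrew, both cameras' depth readings put its face about 8 mm below the other five.
- **Drawer:** Both camera pictures show it out along the front. I did not measure how far.
- **Everything else:** The dish, pot, clock, lotion, spray and lipstick match their first depth readings within 3 mm, which is camera noise. I did not measure the hairbrush; no move went near it.
- **Finish:** The arm ended about 0.2 m above the counter, in front of the box, with a force reading near zero. No check failed or disagreed.

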